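Let a dumbbell tree down two notches on its ratchet

ROBOT

A 6-joint arm with a two-finger parallel gripper is mounted at the origin on the work surface. World frame = base frame: x ahead of the robot, y to its left, z up, the work surface at z = 0. Lengths are in m, angles in rad, forces in N, time in s.
With the tool pointing down it reaches from about 0.325 to 0.925 m from the base axis. Payload 3.1 kg.
Tool frame: the origin (TCP) lies between the finger pads; the fingertips stand 8 mm ahead of it and the grasp point (between the pads) lies 11 mm behind it; z points along the fingers, y is the line along which they close (so a half turn about z gives the same grasp; the last joint's range is limited). The gripper opens to 85 mm and grips with 20 to 120 N. Pads are 22 mm wide; open, the fingers measure 114 mm over their backs; the gripper's body (76 mm by 85 mm) begins 54 mm behind the grasp point. The pads swing forward as they close: fully open they stand 13 mm farther back than shut.
Start: joints at [-0.112, 0.217, 1.613, -0, 1.311, -0.112], TCP at [0.625, 0, 0.214] pointing down, gripper open.
Joint ranges: [-2.75, 2.75], [-0.78, 2.1], [0.31, 2.55], [-1.13, 4.27], [0.13, 2.63], [-2.58, 2.58]. Speed limits (rad/s): [2.79, 2.79, 3.14, 3.14, 3.14, 3.14].

INTERFACE

Orientations are given as a 3x3 rotation matrix whose columns are the frame's x, y, z axes.
In Python, from bench import env gives the robot as it stands. Calls block until the motion is done:
- env.move_ptp(position, orientation): joint-space move of the TCP to a pose.
- env.move_straight(position, frame=None, vel=0.15): straight line of the TCP; frame=None keeps the orientation; vel is the mean speed in m/s.
- env.move_joints(angles): joint-space move.
- env.move_gripper(opening, squeeze=None): finger opening in m; squeeze is the grip in N (None keeps the last); returns when the fingers have stopped.
- env.sleep(seconds).
- env.solve_ik(position, orientation): joint angles nearest the present ones, or None.
- env.camera(name): name is "scene" or "side" or "wrist"; returns a dict with "color" (420x560x3 uint8, red, green, blue), "fx", "fy", "cx", "cy" (pixels), "cam_to_world" (4x4, takes a point from camera to world coordinates). Camera axes: x right, y down, z forward; pixel columns grow to the right and rows downward; lengths in m; the calibration is good to about 2 mm. The wrist camera is an equidistant fisheye: a pixel r from the principal point sees the ray r / f radians off the axis. A picture is of the moment at which its call begins. There is no depth.
A pose or a line that the arm cannot do raises env.PlanningError and nothing moves.
- env.job_done(): hands the job in; it is judged then, once.
Readings, each from a call of its own:
- env.current_clock(): time.
- env.current_q(): joint angles.
- env.current_qvel(): joint speeds.
- env.current_tau(): joint torques, N m.
- env.current_tcp_pos(): TCP position.
- env.current_tcp_rot(): TCP orientation.
- env.current_ft_force(): force on the tool from outside, world axes, zero at the start.
- env.current_torque(): the same for the moment, N m.
- env.current_gripper_width(): finger opening in m.
- env.current_grip_force(): force on a finger pad.
Only numpy, scipy, OpenCV 4.12 (cv2) and the standard library are available. Lean on these libraries where they do the work, as an engineer would, in place of code of your own. Each camera call takes 0.05 s, during which the arm holds its last target. There are 200 camera calls.

TASK

Lower the weights on the dumbbell tree by exactly two ratchet teeth: press the thumb lever beside the toothed wheel down to lift the pawl clear so that the load turns the drum back by itself, and let go in time for the pawl to drop and catch the second tooth after the one it holds now. Press gently, never hard against the end of the lever's travel, leave the lever and pawl fully home with the drum held still, and do not disturb the things on the crate.

Things in the scene. Friction and masses are not known exactly. Their poses are not given: they have to be found in the camera images.
- tree: Fixed black steel dumbbell tree. Origin: centre of the base's underside, x away from the robot, y left, z up. Base plate 280 x 400 x 14 mm (centre at y +50); square 38 mm post at (-24, +50), top at 406 mm; on the post a carriage with two hand weights reaching to y +270, x -125 to +80, up to 350 mm high. An upright plate (x -56 to -48, y -95 to +30, up to 190 mm) carries the drum and the pawl.
- wheel_centre (a point): Middle of the front (+x) face of the bright steel ratchet wheel, 120 mm above the tree's underside; axis along the tree's x. 12 teeth, tip radius 58 mm, root 43 mm, 16 mm thick.
- drum (a joint): Turn of drum and ratchet wheel, rad: 0 at the start, with a tooth bearing on the pawl; grows as the drum turns back, paying the carriage down 30 mm per rad (one tooth = 0.524 rad = 16 mm). The load drives it that way, slowed by a damper to about 0.08 to 0.17 rad/s, whenever the pawl is clear.
- pawl (a joint): Hook pawl lying over the top of the wheel, rad: 0 fully home in a tooth gap, grows as its nose lifts. The nose engages about 8 mm deep and clears the tooth tips at about 0.12; the pawl's hard stop is at 0.14. A spring drops it. Dropped between two teeth, it slides down the sloping tooth back and the next steep face stops against it.
- lever (a joint): Thumb lever on the pawl's pin, rad: 0 up; grows as its pad is pressed (arm 72 mm; pivot at (12, -70, 168) mm in the tree's frame). Spring return, 1 to 2 N at the pad. Unknown free play, 0 to 14 mm at the pad and new every time, before it meets the pawl; then 4 to 9 N lifts the pawl; force drops once clear and rises steeply at the stop 1 to 2 mm later. Over 15 N bends it.
- lever_pad (a point): Centre of the top face of the lever's flat bare-metal pad, 38 x 40 mm, 6 mm thick, facing up, about 189 mm high, open above and around; moves down with the lever.
- crate: Fixed wooden crate, 290 x 250 x 100 mm, on the right of the tree; origin under its centre. The four things below stand loose on its top.
- cone: Orange plastic cone, 85 mm square foot, 110 mm high, origin under its foot.
- grip: Chrome and black grip trainer lying flat, 120 x 80 x 24 mm, origin under its middle.
- ball_center (a point): Centre of the grey massage ball, 62 mm across.
- bottle: Stainless bottle, 64 mm across, 190 mm high, origin under its foot.

How it is judged:
By the outcome, as a careful person would: the job done as asked, in the order asked, and still so for the second after the job is handed in, with the robot touching nothing.
It also fails if it takes over 64 s, if anything falls off the work surface, if the arm or the gripper's body presses on something with over 40 N, if the wrist force passes 120 N, or if a joint passes its speed limit or range.

## Working session

There is one attempt and no reset: what is moved stays moved. The work goes in short steps, each a Python script; the robot and the scene stay as the last script left them, time stands still between calls to the robot, and variables do not carry over. Pictures are saved under pics/ and viewed, at most 10 in all, crops included, and the job is handed in when it is done.

```bash
mkdir -p pics; ls; python3 - <<'E'
from bench import env
import cv2,numpy as np
for n in("scene","side","wrist"):
    c=env.camera(n); cv2.imwrite(f"pics/{n}0.png",c["color"][:,:,::-1])
    print(n,c["fx"],c["fy"],c["cx"],c["cy"]);print(np.round(c["cam_to_world"],3).tolist())
print(env.current_clock(),env.current_ft_force())
E
```

```text
pics
scene 409.37874419313033 409.37874419313033 283.22125011161495 209.16082910581642
[[0.706, 0.594, -0.386, 0.875], [0.708, -0.584, 0.397, -0.55], [0.01, -0.553, -0.833, 0.909], [0.0, 0.0, 0.0, 1.0]]
side 384.28207653729424 384.28207653729424 270.6662166447037 211.77424342510878
[[0.223, -0.78, 0.584, 0.073], [-0.975, -0.17, 0.145, -0.281], [-0.013, -0.602, -0.799, 0.723], [0.0, 0.0, 0.0, 1.0]]
wrist 325.19226210127806 325.19226210127806 276.65636878798585 211.8445202164487
[[1.0, 0.0, -0.002, 0.623], [-0.0, -0.949, -0.315, 0.082], [-0.002, 0.315, -0.949, 0.373], [0.0, 0.0, 0.0, 1.0]]
0.15 [-0.00364365 -0.2373219   0.63078732]
```

View pics/scene0.png

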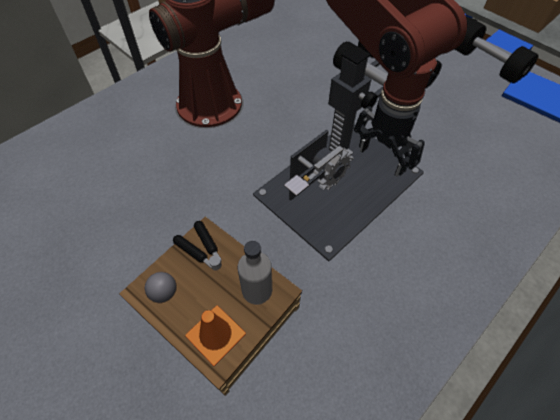

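View pics/side0.png

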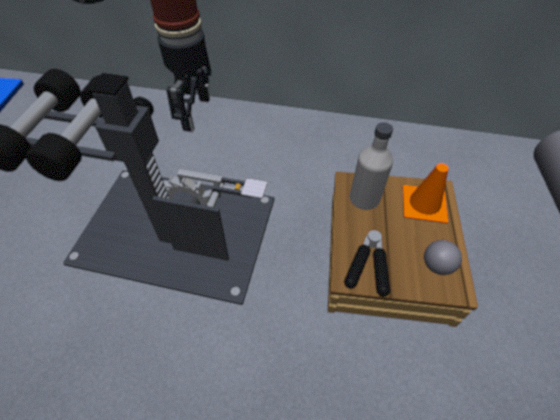

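View pics/wrist0.png

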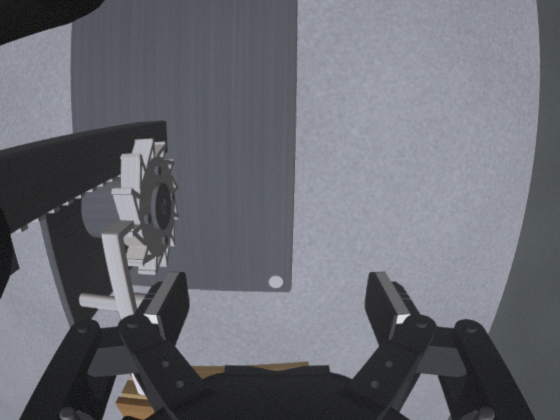

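The scene view shows the white lever pad at about (297,185), the wheel at (335,165) and base bolts at (262,191), (328,248) and (417,170). The side view shows the pad at (255,187) and bolts at (125,175), (74,256), (236,291) and (268,197). The wrist view shows the wheel at (160,200). I'll triangulate the pad and locate the base from its bolts.

```bash
cat > h.py <<'E'
from bench import env
import cv2,numpy as np
def ray(c,uv):
    d=np.array([(uv[0]-c["cx"])/c["fx"],(uv[1]-c["cy"])/c["fy"],1.]);M=c["cam_to_world"]
    d=M[:3,:3]@d;return M[:3,3],d/np.linalg.norm(d)
def onz(c,uv,z):
    o,d=ray(c,uv);return o+d*(z-o[2])/d[2]
def tri(a,b):
    A=0;B=0
    for o,d in(a,b):
        P=np.eye(3)-np.outer(d,d);A=A+P;B=B+P@o
    x=np.linalg.solve(A,B);return x,[np.linalg.norm(np.cross(x-o,d)) for o,d in(a,b)]
def blob(c,uv,lo,win=16):
    u,v=uv;p=c["color"][v-win:v+win,u-win:u+win].astype(int)
    m=((p.min(2)>lo)).astype(np.uint8)
    n,l,s,ce=cv2.connectedComponentsWithStats(m)
    i=1+np.argmin(np.linalg.norm(ce[1:]-win,axis=1)-0.05*s[1:,4])
    return ce[i]+[u-win,v-win],s[i]
E
python3 - <<'E'
from h import *
np.set_printoptions(precision=4,suppress=True)
S=env.camera("scene");D=env.camera("side")
for lo in(150,180,200):
    a,sa=blob(S,(297,185),lo);b,sb=blob(D,(255,187),lo)
    print(lo,a,sa,b,sb,*tri(ray(S,a),ray(D,b)),onz(S,a,.189),onz(D,b,.189))
for n,c,L in(("S",S,[(262,191),(328,248),(417,170)]),("D",D,[(125,175),(74,256),(236,291),(268,197)])):
    for uv in L:
        a,s=blob(c,uv,120,8);print(n,a,s[4],onz(c,a,.015)[:2])
a=cv2.resize(S["color"][120:220,250:390],None,fx=4,fy=4,interpolation=3)
b=cv2.resize(D["color"][150:220,160:280],None,fx=4,fy=4,interpolation=3)
b=cv2.copyMakeBorder(b,0,0,0,80,0)
cv2.imwrite("pics/c.png",np.vstack([a,b])[:,:,::-1][:600] if 0 else cv2.resize(np.vstack([a,b]),(480,583))[:,:,::-1])
E
```

```text
150 [296.2958 184.3991] [  5   7  22  18 213] [253.8655 187.3187] [  3   8  25  18 342] [ 0.5139 -0.1398  0.1864] [np.float64(0.0009123292588590053), np.float64(0.0009123292588590263)] [ 0.5152 -0.1403  0.189 ] [ 0.5113 -0.1414  0.189 ]Traceback (most recent call last):
  File "<stdin>", line 5, in <module>
  File "h.py", line 17, in blob
    i=1+np.argmin(np.linalg.norm(ce[1:]-win,axis=1)-0.05*s[1:,4])
        ~~~~~~~~~^^^^^^^^^^^^^^^^^^^^^^^^^^^^^^^^^^^^^^^^^^^^^^^^
    return _wrapfunc(a, 'argmin', axis=axis, out=out, **kwds)
    return bound(*args, **kwds)
ValueError: attempt to get argmin of an empty sequence
```

```bash
python3 - <<'E'
from h import *
np.set_printoptions(precision=4,suppress=True)
S=env.camera("scene");D=env.camera("side")
for n,c,L in(("S",S,[(262,191),(328,248),(417,170)]),("D",D,[(125,175),(74,256),(236,291),(268,197)])):
    for uv in L:
        a,s=blob(c,uv,110,8);print(n,a,s[4],onz(c,a,.015)[:2])
print("steep",env.solve_ik([.514,-.14,.25],np.diag([1.,-1,-1])))
E
```

```text
S [262.2609 191.3913] 23 [ 0.3804 -0.1238]
S [328.5 248.5] 32 [ 0.6216 -0.1267]
S [415.1176 169.5882] 17 [0.6263 0.2349]
D [124.3667 174.3   ] 30 [0.627  0.2324]
D [ 73.4694 255.3265] 49 [0.3865 0.2344]
D [234.8889 290.6667] 63 [ 0.3826 -0.1266]
D [267.1497 194.509 ] 167 [ 0.6391 -0.1327]
steep [-0.3977 -0.0092  1.792  -0.      1.3588  1.1731]
```

```bash
python3 - <<'E'
from h import *
np.set_printoptions(precision=4,suppress=True)
R=env.current_tcp_rot();print(R)
D=env.camera("side");print("bottle foot~",onz(D,(367,205),.1))
env.move_straight([.625,0,.33]);env.move_gripper(0.0)
env.move_straight([.514,-.139,.33]);env.move_straight([.514,-.139,.225])
print(env.current_q(),env.current_tcp_pos(),env.current_ft_force(),env.current_clock(),env.current_gripper_width())
S=env.camera("scene")["color"];D=env.camera("side")["color"];W=env.camera("wrist")["color"]
cv2.imwrite("pics/w1.png",W[:,:,::-1])
cv2.imwrite("pics/sd1.png",np.vstack([cv2.resize(S[30:230,200:480],None,fx=1.5,fy=1.5),cv2.resize(D[30:230,100:380],None,fx=1.5,fy=1.5)])[:,:,::-1])
E
```

```text
[[-0.      1.     -0.0006]
 [ 1.      0.      0.0001]
 [ 0.0001 -0.0006 -1.    ]]
bottle foot~ [ 0.5875 -0.3568  0.1   ]
[-0.3957  0.0097  1.8186 -0.      1.3116 -0.396 ] [ 0.5148 -0.1392  0.226 ] [-0.712   0.0521  0.4374] 4.275 8.790611164397557e-05
```

View pics/w1.png

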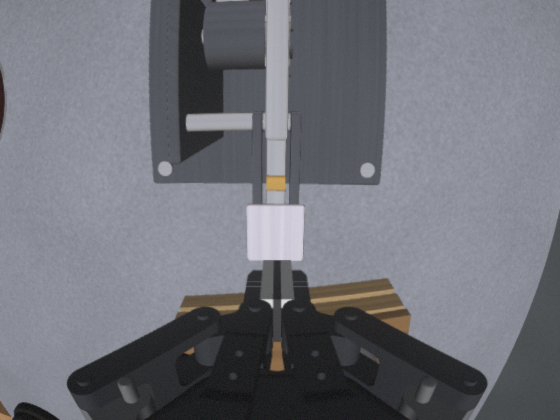

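View pics/sd1.png

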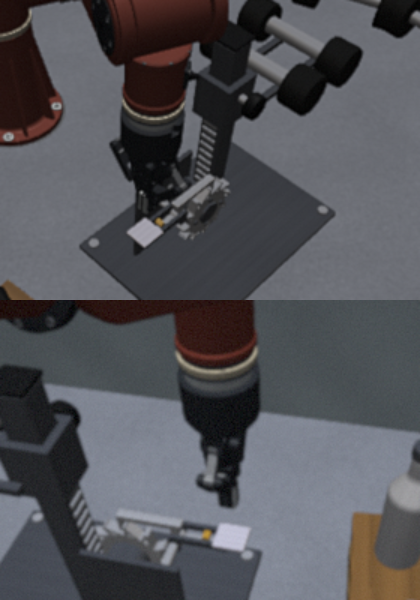

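The wrist view shows the pad at (275,233) with the closed fingertips at (277,290), 28 mm above it. The scene view still has the wheel and weights clear of the gripper. I'll check the pad in the wrist ray, then come down until the tips touch it.

```bash
cat >> h.py <<'E'
def fray(c,uv):
    x=(uv[0]-c["cx"])/c["fx"];y=(uv[1]-c["cy"])/c["fy"];t=np.hypot(x,y);M=c["cam_to_world"]
    d=M[:3,:3]@np.array([x/t*np.sin(t),y/t*np.sin(t),np.cos(t)]);return M[:3,3],d
def proj(c,P):
    p=np.linalg.inv(c["cam_to_world"])@np.append(P,1);return np.array([c["fx"]*p[0]/p[2]+c["cx"],c["fy"]*p[1]/p[2]+c["cy"]])
def fz(n=4):
    f=[]
    for _ in range(n): f.append(env.current_ft_force()[2]);env.sleep(.01)
    return float(np.mean(f))
E
python3 - <<'E'
from h import *
np.set_printoptions(precision=4,suppress=True)
W=env.camera("wrist")
for uv in((275,233),(275,206),(275,260)):
    o,d=fray(W,uv);print(uv,o+d*(.189-o[2])/d[2])
S=env.camera("scene");cv2.imwrite("pics/ref.png",S["color"])
for P in((.5,.2,.33),(.46,.2,.30),(.48,.06,.33)):print(proj(S,P),proj(S,np.array(P)-[0,0,.0314])-proj(S,P))
env.move_straight([.514,-.139,.203],vel=.05);env.sleep(.3)
f0=fz(10);z=.203;print("f0",f0,env.current_tcp_pos())
open("f0","w").write(str(f0))
while z>.188:
    z-=.0005;env.move_straight([.514,-.139,z],vel=.02);f=fz(2)-f0
    print(round(z,4),round(env.current_tcp_pos()[2],4),round(f,2),round(env.current_clock(),2))
    if f>.8:break
E
```

```text
(275, 233) [ 0.5127 -0.1376  0.189 ]
(275, 206) [ 0.5128 -0.1191  0.189 ]
(275, 260) [ 0.5127 -0.1574  0.189 ]
[398.623   58.4164] [-3.3184 11.6349]
[381.6663  61.6942] [-2.7353 11.0737]
[352.0049  82.8334] [-2.1432 11.5441]
f0 0.16346289219641738 [ 0.5142 -0.1391  0.2033]
0.2025 0.2025 -0.15 5.77
0.202 0.2019 0.32 6.03
0.2015 0.2014 0.11 6.3
0.201 0.201 -0.14 6.57
0.2005 0.2004 -0.09 6.83
0.2 0.1999 -0.28 7.1
0.1995 0.1995 -0.51 7.37
0.199 0.1989 -0.01 7.63
0.1985 0.1984 -0.32 7.9
0.198 0.1979 0.01 8.17
0.1975 0.1974 0.18 8.43
0.197 0.197 0.27 8.7
0.1965 0.1965 -0.56 8.97
0.196 0.1959 0.27 9.23
0.1955 0.1954 -0.12 9.5
0.195 0.195 0.16 9.77
0.1945 0.1945 0.07 10.03
0.194 0.194 -0.52 10.3
0.1935 0.1935 -0.11 10.57
0.193 0.193 -0.0 10.83
0.1925 0.1925 -0.01 11.1
0.192 0.1919 -0.48 11.37
0.1915 0.1914 0.18 11.63
0.191 0.191 0.06 11.9
0.1905 0.1905 0.01 12.17
0.19 0.19 0.13 12.43
0.1895 0.1895 -0.36 12.7
0.189 0.1889 0.65 12.97
0.1885 0.1885 0.45 13.23
0.188 0.188 -0.11 13.5
```

```bash
python3 - <<'E'
from h import *
W=env.camera("wrist")["color"][100:340,130:430];S=env.camera("scene")["color"][110:230,250:400]
cv2.imwrite("pics/w2.png",np.vstack([cv2.resize(W,(600,480))[120:],cv2.resize(S,(300,240),interpolation=2).repeat(1,0) if 0 else cv2.copyMakeBorder(cv2.resize(S,(300,240)),0,0,0,300,0)])[:,:,::-1])
E
```

```text
(no output)
```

View pics/w2.png

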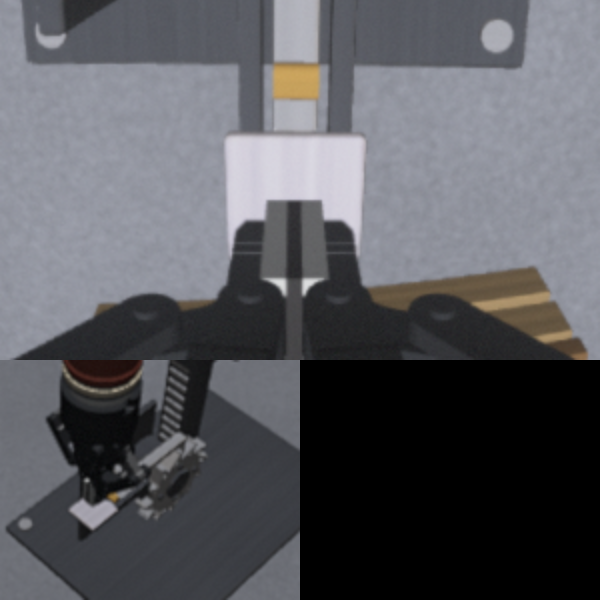

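The tips sit over the middle of the pad at about contact height, and the wheel and weights stay visible in the scene view. Next is the monitored press and release.

```bash
cat > run.py <<'E'
from h import *
f0=float(open("f0").read())
S=env.camera("scene")["color"];cv2.imwrite("pics/ref2.png",S)
g=lambda i,k=4:cv2.resize(cv2.cvtColor(i,cv2.COLOR_RGB2GRAY),None,fx=k,fy=k,interpolation=cv2.INTER_CUBIC)
U0,U1,V0,V1=375,440,34,100;T=g(S[V0:V1,U0:U1]);Wh=g(S[150:188,325:353]);n=1
def look():
    global n;n+=1
    I=env.camera("scene")["color"]
    r=cv2.matchTemplate(g(I[V0-6:V1+18,U0-8:U1+6]),T,cv2.TM_CCOEFF_NORMED)
    _,m,_,(x,y)=cv2.minMaxLoc(r)
    d=0
    if 0<y<r.shape[0]-1:
        a,b,c=r[y-1:y+2,x];d=.5*(a-c)/(a-2*b+c)
    w=cv2.matchTemplate(g(I[150:188,325:353]),Wh,cv2.TM_CCOEFF_NORMED)[0,0]
    return ((y+d)/4-6)*1.047/11.4,m,w
b0=np.mean([look()[0] for _ in range(3)]);print("zero",b0)
P=np.array([.514,-.139,.188]);peak=0;ok=False
def go(z,v=.02):P[2]=z;env.move_straight(P,vel=v)
while P[2]>.150 and env.current_clock()<36:
    go(P[2]-(.001 if peak<3 else .0005),.03);f=fz(4)-f0;peak=max(peak,f);e=0
    if peak>2.5:
        e=look()[0]-b0
    print(f"{P[2]:.4f} {env.current_tcp_pos()[2]:.4f} f {f:.2f} e {e:.3f} t {env.current_clock():.2f}")
    if f>11:go(P[2]+.0008);print("back off");break
    if e>.05:ok=True;break
if ok:
    go(P[2]-.0003)
t0=env.current_clock();L=[];k=0
while True:
    e,m,w=look();e-=b0;f=fz(2)-f0;t=env.current_clock();L.append((t,e));k+=1
    if k%3==0:print(f"t {t:.2f} e {e:.3f} m {m:.3f} wheel {w:.3f} f {f:.2f}")
    if f>12.5:go(P[2]+.0005);print("ease")
    if e>.74 or t-t0>11 or n>150:break
    old=[b for a,b in L if a<t-1.2]
    if old and e-old[-1]<.03 and f<9:go(P[2]-.0003);L=[];print("press more",P[2])
    env.sleep(.04)
env.move_straight([.514,-.139,.235],vel=.15)
print("released",env.current_clock())
for i in range(10):
    env.sleep(.4);e,m,w=look();print(f"t {env.current_clock():.2f} e {e-b0:.3f} wheel {w:.3f}")
E
python3 run.py
```

```text
zero 0.00016180324
0.1870 0.1869 f -0.12 e 0.000 t 14.08
0.1860 0.1859 f -0.05 e 0.000 t 14.37
0.1850 0.1849 f 0.20 e 0.000 t 14.65
0.1840 0.1839 f -0.07 e 0.000 t 14.93
0.1830 0.1829 f 0.26 e 0.000 t 15.22
0.1820 0.1819 f -0.33 e 0.000 t 15.50
0.1810 0.1809 f 0.25 e 0.000 t 15.78
0.1800 0.1799 f -0.39 e 0.000 t 16.07
0.1790 0.1790 f -0.13 e 0.000 t 16.35
0.1780 0.1779 f 0.07 e 0.000 t 16.63
0.1770 0.1769 f -0.28 e 0.000 t 16.92
0.1760 0.1759 f -0.02 e 0.000 t 17.20
0.1750 0.1749 f -0.49 e 0.000 t 17.48
0.1740 0.1739 f -0.25 e 0.000 t 17.77
0.1730 0.1729 f 0.12 e 0.000 t 18.05
0.1720 0.1721 f 0.66 e 0.000 t 18.33
0.1710 0.1711 f 0.85 e 0.000 t 18.62
0.1700 0.1700 f 0.65 e 0.000 t 18.90
0.1690 0.1689 f 0.65 e 0.000 t 19.18
0.1680 0.1680 f 0.70 e 0.000 t 19.47
0.1670 0.1675 f 4.26 e -0.000 t 19.80
0.1665 0.1672 f 5.87 e -0.001 t 20.13
0.1660 0.1670 f 6.84 e -0.001 t 20.47
0.1655 0.1665 f 6.72 e -0.001 t 20.80
0.1650 0.1661 f 7.10 e -0.002 t 21.13
0.1645 0.1657 f 8.02 e -0.002 t 21.47
0.1640 0.1653 f 8.04 e -0.003 t 21.80
0.1635 0.1648 f 7.82 e -0.003 t 22.13
0.1630 0.1644 f 8.26 e -0.0
[... 545 characters left out ...]
eel 0.752 f 4.50
t 27.62 e 0.371 m 0.993 wheel 0.776 f 4.92
t 27.95 e 0.414 m 0.991 wheel 0.819 f 4.58
t 28.27 e 0.462 m 0.991 wheel 0.877 f 4.73
t 28.60 e 0.511 m 0.990 wheel 0.913 f 4.40
t 28.93 e 0.552 m 0.989 wheel 0.901 f 4.39
t 29.25 e 0.601 m 0.988 wheel 0.864 f 4.70
t 29.57 e 0.648 m 0.988 wheel 0.817 f 4.75
t 29.90 e 0.690 m 0.987 wheel 0.776 f 5.35
t 30.23 e 0.738 m 0.986 wheel 0.755 f 4.92
released 30.9917
t 31.44 e 0.907 wheel 0.867
t 31.89 e 0.971 wheel 0.940
t 32.34 e 1.029 wheel 0.990
t 32.79 e 1.033 wheel 0.991
t 33.24 e 1.033 wheel 0.991
t 33.69 e 1.033 wheel 0.991
t 34.14 e 1.033 wheel 0.992
t 34.59 e 1.032 wheel 0.991
t 35.04 e 1.032 wheel 0.992
t 35.49 e 1.033 wheel 0.991
```

The drum has stopped after two teeth (1.03 rad measured against 1.047). Before handing in I'll check that the lever pad is back up and the crate items haven't moved.

```bash
python3 - <<'E'
from h import *
env.move_straight([.514,-.139,.30]);env.sleep(.3)
S=env.camera("scene");D=env.camera("side")
print(blob(S,(297,185),150)[0],blob(D,(255,187),150)[0])
r=cv2.imread("pics/scene0.png")[:,:,::-1].astype(int)
print("crate diff",np.abs(S["color"].astype(int)-r)[215:395,115:305].mean(),env.current_ft_force(),env.current_clock())
cv2.imwrite("pics/end.png",cv2.resize(np.hstack([S["color"][110:230,230:400],D["color"][140:260,150:320]]),(800,282))[:,:,::-1])
E
```

```text
[296.26168224 184.41588785] [253.98270893 187.27089337]
crate diff 1.0026023391812866 [-0.26922798 -0.49332153  0.01918893] 36.475
```

View pics/end.png

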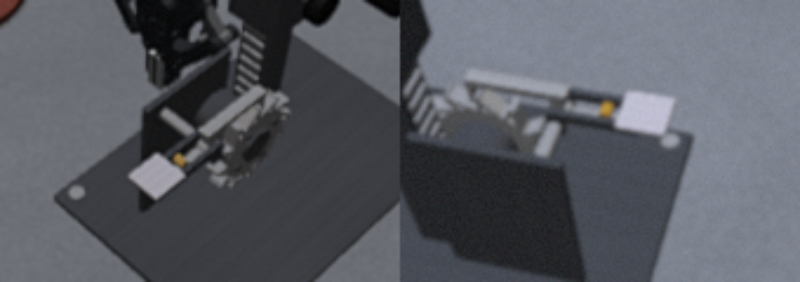

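The pad is back at its starting pixels, (296.3,184.4) in the scene view and (254.0,187.3) in the side view. The pawl is seated on the wheel, and the crate area matches the first picture.

```bash
python3 -c "
from bench import env
print(env.job_done())"
```

```text
the job is handed in; nothing more can be done
None
```

The weights are down exactly two ratchet teeth (1.03 rad measured against 1.047), with the drum held still, the lever and pawl home, a peak press of about 8.3 N, the crate undisturbed, and the job handed in at about 36.5 s.

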